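Call the fitter and point out the nut left loose and its socket

ROBOT

A 7-joint arm with a two-finger parallel gripper is mounted at the origin on the work surface. World frame = base frame: x ahead of the robot, y to its left, z up, the work surface at z = 0. Lengths are in m, angles in rad, forces in N, time in s.
With the tool pointing down it reaches from about 0.4 to 0.85 m from the base axis. Payload 10.4 kg.
Tool frame: the origin (TCP) lies on the centre line of the jaws, within the pads' length; the fingertips stand 22 mm ahead of it and the grasp point (between the pads) lies 3 mm ahead of it; x points along the fingers, y is the direction in which the jaws open and shut, and the axes are right-handed (so a half turn about x gives the same grasp; the last joint's range is limited). The gripper opens to 87 mm and grips with 3 to 60 N. Pads are 19 mm wide; open, the fingers measure 117 mm over their backs; the gripper's body (75 mm by 190 mm) begins 51 mm behind the grasp point.
Start: joints at [-1.293, 0.332, -0.065, 1.46, 0.022, 1.35, -0.088], TCP at [0.185, 0.597, 0.245] pointing down, gripper open.
Joint ranges: [-2.6, 2.6], [-0.5, 2.12], [-1.47, 1.34], [0.16, 2.42], [-1.27, 4.41], [0.06, 2.06], [-2.6, 2.6]. Speed limits (rad/s): [2.22, 2.22, 2.79, 2.79, 3.14, 3.14, 3.14].

INTERFACE

Orientations are given as a unit quaternion [x, y, z, w].
In Python, from bench import * gives the robot as it stands.
- The arm moves only by the tool arm_command, never from a script. Its argument "targets" is one flat list of numbers, 7 for each row, row after row: the turn, a rotation vector about the tool's x, y, z in units of 45 degrees (1.0 is 45 degrees), then the shift along the tool's x, y, z in units of 25 mm (1.0 is 25 mm), then the opening, from 0 (shut) to 1 (fully open). In form: [wx, wy, wz, tx, ty, tz, fingers, wx, wy, wz, tx, ty, tz, fingers, ...]. A call has 1 to 12 rows; each row shifts and turns the pose as measured when the row begins, along the tool's axes as they then stand; what a row does not reach is not made up. A row lasts 1/12 s, in which the tool goes at most 41.7 mm and 7.16 degrees, less where a joint would pass 70% of its speed; a pose out of reach is approached as far as the arm can. A call with a number of a shift or a turn outside -1 to 1 is refused whole. A call with a gripper value outside its range is refused whole. The fingers move at their own pace and stop on an object; "newtons" is the grip in N (left out, the last holds). Time passes only in rows, so rows that do not move let the fingers close. It gives the time, the measured TCP pose, the force and the opening at its end, in the units of the state.
- read_state(): the state, without advancing time (a new reading comes with each control period).
- camera(name): name is "side" or "top"; returns the picture (480x640x3 uint8, red, green, blue); there is no depth.
- calibration(name): a dict with "camera_matrix" (3x3 intrinsics, pixels), "R" (3x3) and "t" (3): a world point X has camera coordinates R X + t. Camera axes: x right, y down, z forward; pixel columns grow to the right and rows downward; lengths in m; the calibration is good to about 2 mm. A picture is of the moment at which its call begins. calibration takes no time and is no camera call.
- close_job(): hands the job in, once; it reports no verdict.
The state is a dict: "time": time; "joint_positions": joint angles; "joint_vel": joint speeds; "joint_torque": joint torques, N m; "ee_pos": TCP position; "eef_rot": TCP orientation; "ft_force": force on the tool from outside, world axes, zero at the start; "torque": the same for the moment, N m; "width": finger opening in m.
Only numpy, scipy, OpenCV 4.12 (cv2) and the standard library are available. Lean on these libraries where they do the work, as an engineer would, in place of code of your own. Each camera call takes 0.05 s, during which the arm holds its last target.

TASK

One of the eight nuts on the autoclave's cover has not been run down: press the call button on the console (the flat round push-button, not the mushroom-headed emergency stop) and let it go, to call the fitter. Then show him the job with your fingertips, from straight above and without touching: point for two seconds at the nut that still stands high, fingertips just above its top, then just as closely at the socket on the rubber mat that fits it, and finish there, still pointing. Touch nothing on the autoclave and no socket, and leave everything else on the bench as it lies.

Things in the scene. Friction and masses are not known exactly. Their poses are not given: they have to be found in the camera images.
- autoclave: Steel bench autoclave: round flange and cover 230 mm across, flat cover top 75 mm above the bench. Fixed; origin on its axis at bench level. Eight upright 20 mm studs (ends at 118 mm) stand evenly on a circle of 85 mm radius, each with a hexagon nut. Seven nuts are run down, tops at 98 mm with 20 mm of bare stud above. In the middle a hub with a T-bar valve, up to 124 mm high.
- nut_loose: The one cover nut not run down, on any of the eight studs: plain steel hexagon, 32 mm across flats, 20 mm high, like the other seven but 18 mm higher on its stud, bare thread below it. Its top is 116 mm above the bench; the stud's end, 118 mm, only just shows. Fixed. Origin: centre of its underside, 96 mm above the bench; z up.
- console: White desk console, 260 wide (y), 200 deep (x), 60 high in front and 115 mm at the back, face sloping up towards +x by 15.4 degrees. Fixed. Origin: centre of its underside; x from front (robot side) to back, y along the width, z up. Along the front of the face, 85 mm apart from -y to +y: call button, small selector knob, emergency stop. Behind them a round gauge (-y) and a flat screen.
- call_button_top (a point): Centre of the top of the call button's cap: flat round cap, 30 mm in diameter, in a round 46 mm housing 12 mm high, at the -y end of the console's front row; the cap stands 10 mm out of its housing. It is pressed square to the sloping face (straight down works too).
- call_button (a joint): How far the call button is pressed: 0 m out, 0.006 m fully in. A spring of 1.5 N at the start and 5 N fully in returns it. It counts as pressed beyond 0.004 m.
- estop (a joint): How far the emergency stop is pressed: 0 m out, 0.006 m in (stiff spring, 7 to 22 N). Mushroom head 40 mm in diameter, at the +y end of the console's front row, 170 mm from the call button, standing 38 mm out of the face. Leave it alone.
- socket_24: Loose socket for 24 mm nuts, plain steel cylinder standing mouth up on the mat: 33 mm in diameter, 42 mm high, 0.14 kg. Origin at the centre of its underside, z up. Its mouth is an open hexagon.
- socket_32: Loose socket for 32 mm nuts, as above, the middle one in size: 43 mm in diameter, 50 mm high, 0.26 kg. Origin at the centre of its underside, z up. It is the one that fits the autoclave's nuts.
- socket_41: Loose socket for 41 mm nuts, as above, the largest: 55 mm in diameter, 56 mm high, 0.45 kg. Origin at the centre of its underside, z up.
- mat: Black rubber mat, 270 x 100 mm, 3 mm thick, fixed, on the -y side of the autoclave. Origin: centre of its underside, x along its length. The three sockets stand on it in a row along its length, 80 mm apart, in any order.
- plug: Loose steel hexagon-head plug, 30 mm high, standing on the autoclave's cover between hub and studs. Bystander.
- spanner: Loose steel spanner, 180 mm long, lying in front of the autoclave. Bystander.
- paste_tin: Loose tin, 68 mm in diameter, 75 mm high, between autoclave and console, farther back. Bystander.
- gasket: Loose copper ring gasket, 110 mm in diameter, 5 mm thick, lying behind the autoclave. Bystander.
- ratchet: Loose ratchet handle, 275 mm long, lying to the right of the mat. Bystander.
- calliper: Loose digital calliper, 190 mm long, lying near the robot, in front of the console. Bystander. Farther back on the right stands the stirrer's drive head, a fixed steel cone 200 mm high.
Mind the look-alikes: they are no part of the job. What is shaped like the socket_41 but blue is not meant.

How it is judged:
By the outcome, as a careful person would: the job done as asked, in the order asked, and still so for the second after the job is handed in, with the robot touching nothing.
It also fails if it takes over 45 s, if anything falls off the work surface, if the arm or the gripper's body presses on something with over 40 N, if the wrist force passes 120 N, or if a joint passes its speed limit or range.

## Working session

There is one attempt and no reset: what is moved stays moved. The work goes in short steps, Python scripts to look and compute and a tool call to move; the robot and the scene stay as the last step left them, time stands still between calls to the robot, and variables do not carry over. Pictures are saved under pics/ and viewed, and the job is handed in when it is done.

Besides the shell and the picture viewer there is one more tool, called after "Emit:" as a command line: name --argument value ..., lists and objects as JSON in quotes. arm_command: Moves the arm, as the interface text tells. Shifts and turns lie within -1 to 1; 1 stands for 25 mm of shift or 45 degrees of turn. Its arguments: {"type":"object","properties":{"targets":{"type":"array","items":{"type":"number","minimum":-1,"maximum":1}},"newtons":{"type":"number"}},"required":["targets"]}

```bash
mkdir -p pics; ls; python3 - <<'E'
from bench import *
import cv2
s=read_state();print(s)
for n in("top","side"):
    cv2.imwrite(f"pics/{n}0.png",camera(n)[:,:,::-1]);print(n,calibration(n))
E
```

```text
pics
{'time': 0.0, 'joint_positions': array([-1.29258131,  0.33284391, -0.06465429,  1.46094154,  0.02158221,
        1.34990391, -0.08847293]), 'joint_vel': array([ 0.00145096,  0.00055413, -0.00052651,  0.00055724,  0.00093028,
       -0.00125036,  0.00140745]), 'joint_torque': array([-1.07606971e-03, -6.23251963e+01,  2.40227545e-02, -3.89909112e+01,
       -6.14227192e-02,  3.95685935e-02,  1.28938705e-04]), 'ee_pos': array([0.18510575, 0.59658519, 0.24377116]), 'eef_rot': array([ 0.10546022,  0.69917547, -0.10644632,  0.69907152]), 'ft_force': array([ 0.36452603, -0.15616267,  0.04525791]), 'torque': array([-0.00048125,  0.00537192,  0.00339301]), 'width': 0.08682514659043081}
top {'camera_matrix': array([[506.60848728,   0.        , 314.63743808],
       [  0.        , 506.60848728, 243.44382663],
       [  0.        ,   0.        ,   1.        ]]), 'R': array([[ 0.02333493, -0.99966696, -0.01102069],
       [-0.9914369 , -0.02172325, -0.12876711],
       [ 0.12848482,  0.01393109, -0.99161362]]), 't': array([-0.02851322,  0.57921614,  1.28538032])}
side {'camera_matrix': array([[567.69566931,   0.        , 321.86988882],
       [  0.        , 567.69566931, 238.27199661],
       [  0.        ,   0.        ,   1.        ]]), 'R': array([[ 0.76913817, -0.63907807,  0.00238724],
       [-0.32509803, -0.39446994, -0.85947934],
       [ 0.55021609,  0.66028228, -0.51116491]]), 't': array([-0.46762688,  0.25811503,  1.26758215])}
```

View pics/top0.png

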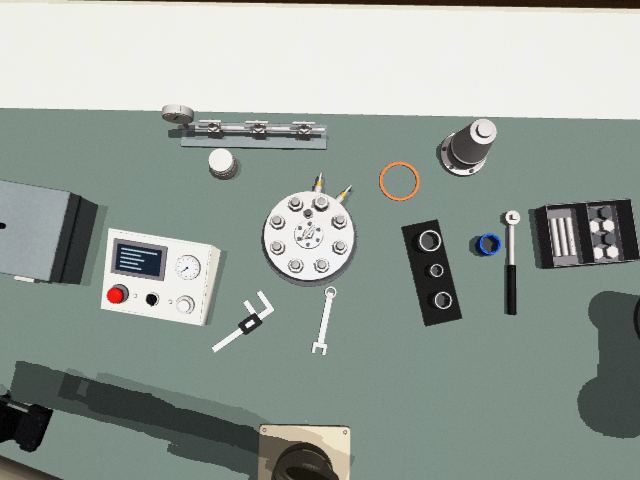

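View pics/side0.png

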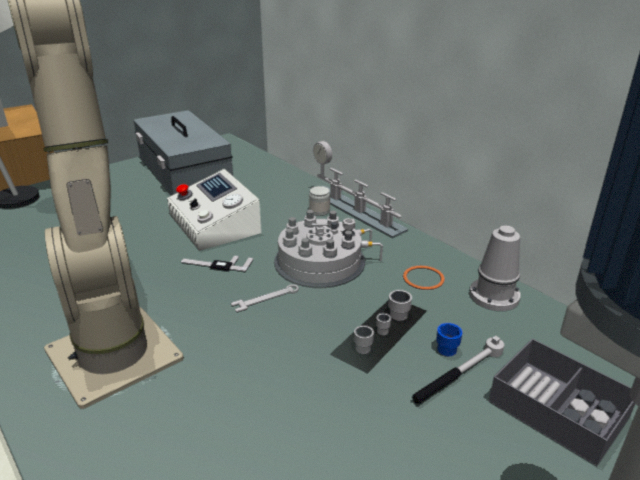

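The top view shows the console (call button near 185,305), the autoclave (308,236) and the mat with three sockets (429,240), (436,270), (443,300). The blue look-alike is at (489,244). I'll zoom in.

```bash
python3 - <<'E'
import cv2
t=cv2.imread('pics/top0.png');s=cv2.imread('pics/side0.png')
cv2.imwrite('pics/z_auto_top.png',cv2.resize(t[180:292,250:370],None,fx=5,fy=5,interpolation=cv2.INTER_CUBIC))
cv2.imwrite('pics/z_auto_side.png',cv2.resize(s[200:290,265:395],None,fx=6,fy=6,interpolation=cv2.INTER_CUBIC))
cv2.imwrite('pics/z_mat_top.png',cv2.resize(t[215:330,395:510],None,fx=5,fy=5,interpolation=cv2.INTER_CUBIC))
cv2.imwrite('pics/z_con.png',cv2.resize(t[220:335,90:230],None,fx=5,fy=5,interpolation=cv2.INTER_CUBIC))
cv2.imwrite('pics/z_con_side.png',cv2.resize(s[165:255,155:275],None,fx=6,fy=6,interpolation=cv2.INTER_CUBIC))
cv2.imwrite('pics/z_mat_side.png',cv2.resize(s[280:375,325:475],None,fx=5,fy=5,interpolation=cv2.INTER_CUBIC))
E
```

```text
(no output)
```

View pics/z_auto_top.png

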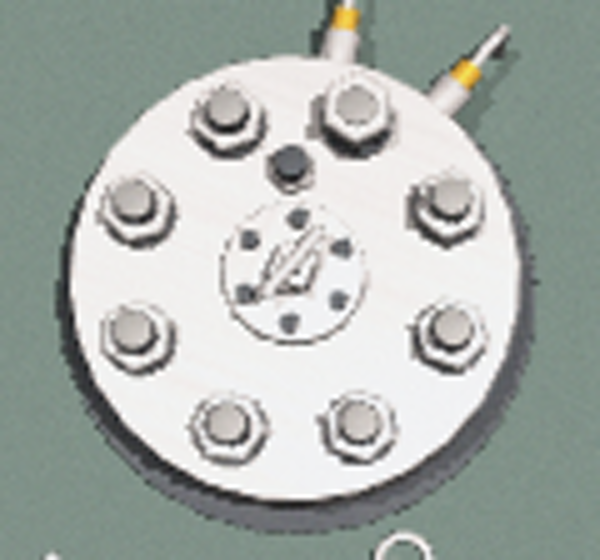

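View pics/z_auto_side.png

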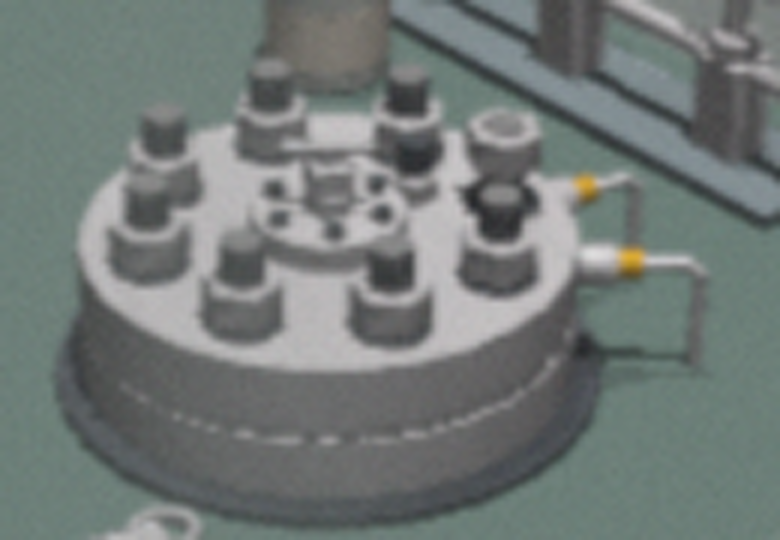

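View pics/z_mat_top.png

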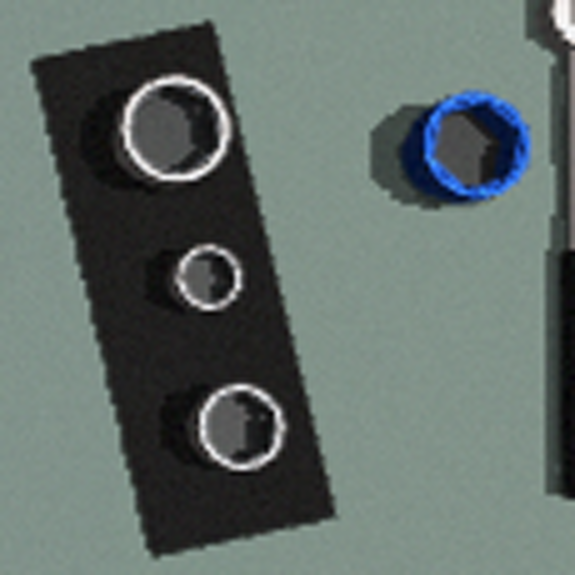

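View pics/z_con.png

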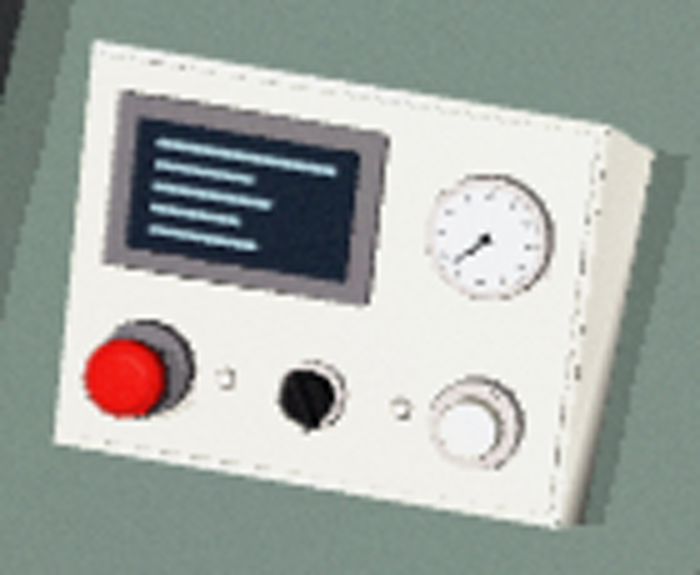

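View pics/z_con_side.png

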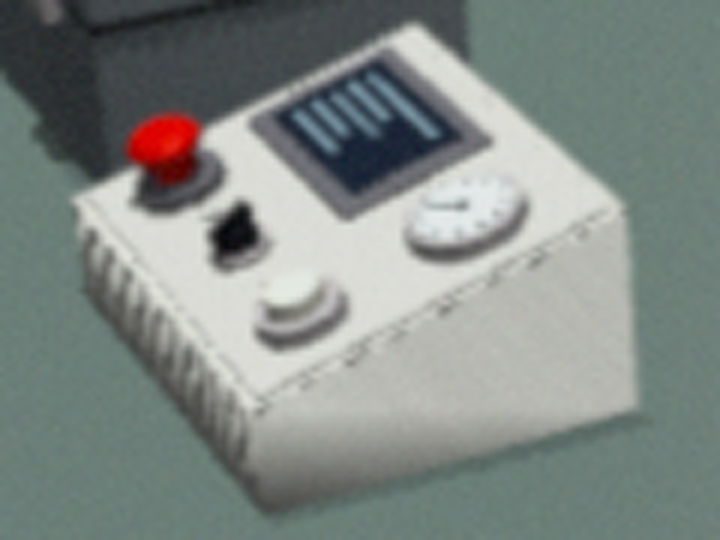

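View pics/z_mat_side.png

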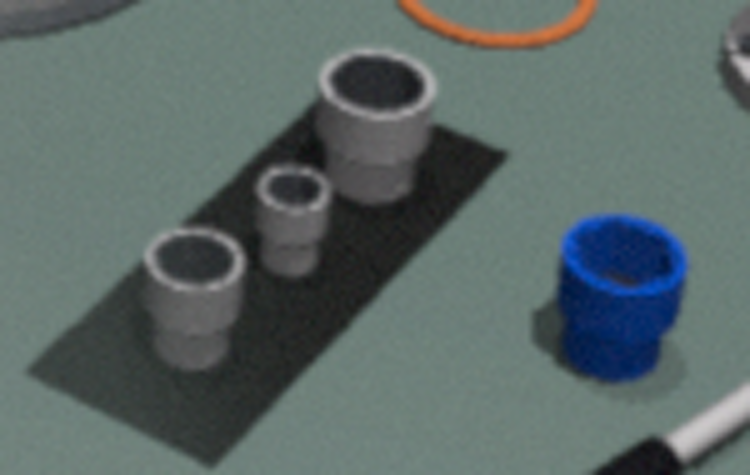

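```bash
cat > h.py <<'E'
import numpy as np,cv2
from bench import calibration
def ray(n,p):
    c=calibration(n);R=c['R'];o=-R.T@c['t'];d=R.T@np.linalg.inv(c['camera_matrix'])@np.array([p[0],p[1],1.]);return o,d/np.linalg.norm(d)
def plane(n,p,z):
    o,d=ray(n,p);return o+d*(z-o[2])/d[2]
def tri(a,b):
    o1,d1=ray('top',a);o2,d2=ray('side',b)
    s=np.linalg.lstsq(np.c_[d1,-d2],o2-o1,rcond=None)[0]
    p,q=o1+s[0]*d1,o2+s[1]*d2;return (p+q)/2,np.linalg.norm(p-q)
def proj(n,X):
    c=calibration(n);v=c['camera_matrix']@(c['R']@X+c['t']);return v[:2]/v[2]
E
python3 - <<'E'
from h import *
np.set_printoptions(precision=4,suppress=True)
z=lambda p,o,f:((p[0]+.5)/f-.5+o[0],(p[1]+.5)/f-.5+o[1])
T=lambda p:z(p,(250,180),5)
studs=[(358,105),(453,198),(451,328),(357,422),(229,423),(133,331),(134,198),(228,110)]
P=np.array([plane('top',T(p),.118) for p in studs]);c=P.mean(0);print('centre',c)
r=np.hypot(*(P-c)[:,:2].T);a=np.degrees(np.arctan2(*(P-c)[:,1::-1].T));print(r,a)
# phase fit
k=np.arange(8);ph=a[0]+np.mean([( (a[i]-a[0]+45*i+180)%360-180) for i in k]);print('phase',ph, 'nut fit',c[:2]+.085*np.array([np.cos(np.radians(ph)),np.sin(np.radians(ph))]),P[0])
print('nut tri',tri(T((358,105)),z((504,126),(265,200),6)))
sT=z((241,427),(395,215),5);sS=z((196,258),(325,280),5)
print('s32',plane('top',sT,.053),plane('side',sS,.053),tri(sT,sS))
bT=z((467,432),(90,220),5);bS=z((290,292),(155,165),6)
print('btn',tri(bT,bS))
top=cv2.imread('pics/top0.png')
# console corners front: zoom (55,442) left-front,(560,525)right-front top z=.06; back (93,40),(608,125) z=.115
for p,h in(((55,442),.06),((560,525),.06),((93,40),.115),((608,125),.115)):print(plane('top',z(p,(90,220),5),h))
# masks refine
hsv=cv2.cvtColor(top,cv2.COLOR_BGR2HSV);g=top[205:330,400:465]
m=((top.min(2)>140)&(hsv[...,1]<30)).astype('uint8');m[:, :400]=0;m[:,468:]=0;m[:215]=0;m[330:]=0
for q in cv2.findContours(m,cv2.RETR_EXTERNAL,cv2.CHAIN_APPROX_NONE)[0]:
    if len(q)>20: 
        e=cv2.fitEllipse(q);print(e,plane('top',e[0],.053))
E
```

```text
centre [0.5965 0.     0.118 ]
[0.0857 0.0854 0.0839 0.0842 0.0844 0.0851 0.0851 0.0835] [ -20.7132  -66.2301 -111.0966 -156.7528  159.8003  114.3557   68.5943
   24.0535]
phase -20.99860436226399 nut fit [ 0.6758 -0.0304] [ 0.6766 -0.0303  0.118 ]
nut tri (array([ 0.6776, -0.0304,  0.1146]), np.float64(0.0005195217643039818))
s32 [ 0.4402 -0.3439  0.053 ] [ 0.4412 -0.3456  0.053 ] (array([ 0.4409, -0.3446,  0.0524]), np.float64(0.0017651560050585178))
btn (array([0.4107, 0.3053, 0.0895]), np.float64(0.0020995264736880666))
[0.3999 0.523  0.06  ]
[0.3644 0.2642 0.06  ]
[0.598  0.4958 0.115 ]
[0.5612 0.238  0.115 ]
((442.74761962890625, 299.96685791015625), (15.855705261230469, 16.26066780090332), 148.87844848632812) [ 0.4403 -0.3438  0.053 ]
((436.3237609863281, 270.03887939453125), (11.508480072021484, 12.029693603515625), 147.66993713378906) [ 0.516  -0.3281  0.053 ]
((429.7411193847656, 240.3210906982422), (20.075939178466797, 20.56865692138672), 98.52615356445312) [ 0.5923 -0.3118  0.053 ]
```

```bash
cat >> h.py <<'E'
from bench import read_state
from scipy.spatial.transform import Rotation as Ro
def to(target,yawdir=None):
    s=read_state();R=Ro.from_quat(s['eef_rot']).as_matrix();p=np.array(s['ee_pos'])
    d=R.T@(np.array(target)-p)/.025
    print('t',round(s['time'],2),'p',p.round(4),'tip',(p+.022*R[:,0]).round(4),'F',np.round(s['ft_force'],1),'w',round(s['width'],4),'q',np.round(s['joint_positions'],2))
    print('tool axes world (cols)\n',R.round(3));print('shift units',d.round(2))
    if yawdir is not None:
        y=np.r_[yawdir,0]/np.linalg.norm(yawdir);
        if y@R[:,1]<0:y=-y
        x=np.array([0,0,-1.]);G=np.c_[x,y,np.cross(x,y)]
        print('turn units',(Ro.from_matrix(R.T@G).as_rotvec()/(np.pi/4)).round(3))
E
python3 -c "
from h import *
to((.411,.305,.245),(.136,.99))"
```

```text
t 0.1 p [0.1851 0.5966 0.2438] tip [0.1851 0.5966 0.2218] F [-0.1  0.5 -0.7] w 0.087 q [-1.29  0.33 -0.06  1.46  0.02  1.35 -0.09]
tool axes world (cols)
 [[-0.     0.296  0.955]
 [-0.001  0.955 -0.296]
 [-1.    -0.001  0.   ]]
shift units [-0.04 -8.46 12.09]
turn units [-0.209 -0.     0.002]
```

Emit:
arm_command --targets '[-0.1,0,0,0,0,0,0,-0.1,0,0,0,0,0,0,0,0,0,0,-0.6,0.8,0,0,0,0,0,-0.6,0.8,0,0,0,0,0,-0.6,0.8,0,0,0,0,0,-0.6,0.8,0,0,0,0,0,-0.6,0.8,0,0,0,0,0,-0.6,0.8,0,0,0,0,0,-0.6,0.8,0,0,0,0,0,-0.6,0.8,0,0,0,0,0,-0.6,0.8,0,0,0,0,0,-0.6,0.8,0]' --newtons 10

```text
time: 1.1
ee_pos: [0.363, 0.4156, 0.2378]
eef_rot: [0.04, 0.708, -0.047, 0.703]
ft_force: [0.5, 0.4, -0.2]
width: 0.0153
```

```bash
python3 -c "
from h import *
to((.411,.305,.16),(.136,.99))"
```

```text
t 1.1 p [0.363  0.4156 0.2378] tip [0.3629 0.4154 0.2158] F [ 0.5  0.4 -0.2] w 0.0153 q [-0.98  0.18  0.05  1.66 -0.01  1.31  0.52]
tool axes world (cols)
 [[-0.008  0.123  0.992]
 [-0.009  0.992 -0.123]
 [-1.    -0.01  -0.007]]
shift units [ 3.14 -4.12  2.47]
turn units [ 0.017 -0.008  0.013]
```

Emit:
arm_command --targets '[0,0,0,0,-0.8,0.5,0,0,0,0,0,-0.8,0.5,0,0,0,0,0,-0.8,0.5,0,0,0,0,0,-0.8,0.5,0,0.02,-0.01,0.01,0.5,-0.6,0.3,0,0,0,0,0.8,0,0,0,0,0,0,0.8,0,0,0,0,0,0,0,0,0,0]'

```text
time: 1.77
ee_pos: [0.415, 0.3009, 0.183]
eef_rot: [0.052, 0.704, -0.055, 0.706]
ft_force: [-0.7, 0.1, -0.5]
width: 0.0002
```

```bash
python3 - <<'E'
from h import *
from bench import camera
to((.411,.305,.1125),(.136,.99))
for n in('top','side'):cv2.imwrite(f'pics/{n}1.png',camera(n)[:,:,::-1])
t=cv2.imread('pics/top1.png');s=cv2.imread('pics/side1.png')
cv2.imwrite('pics/z1.png',np.hstack([cv2.resize(t[220:340,100:260],(400,300)),cv2.resize(s[130:250,140:300],(400,300))]))
E
```

```text
t 1.77 p [0.415  0.3009 0.183 ] tip [0.415  0.3008 0.161 ] F [-0.7  0.1 -0.5] w 0.0002 q [-0.84  0.13  0.13  1.84 -0.01  1.17  0.71]
tool axes world (cols)
 [[ 0.002  0.151  0.989]
 [-0.005  0.989 -0.151]
 [-1.    -0.005  0.003]]
shift units [ 2.82  0.15 -0.19]
turn units [-0.019  0.003  0.006]
```

View pics/z1.png

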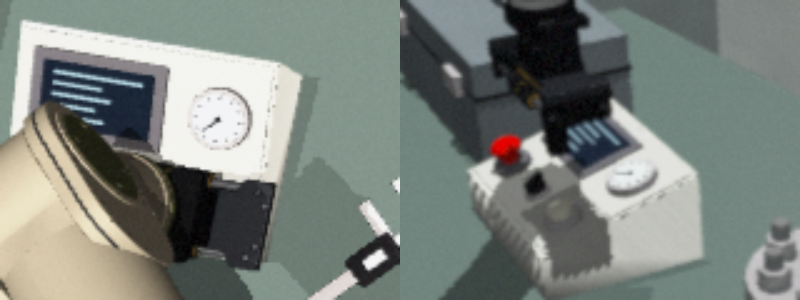

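Emit:
arm_command --targets '[0,0,0,0.8,0.15,-0.2,0,0,0,0,0.8,0,0,0,0,0,0,0.6,0,0,0,0,0,0,0,0,0,0]'

```text
time: 2.2
ee_pos: [0.4134, 0.3114, 0.1358]
eef_rot: [0.054, 0.702, -0.05, 0.709]
ft_force: [-0.3, -0.5, -0.3]
width: 0.0006
```

```bash
python3 - <<'E'
from h import *
from bench import camera
to((.411,.305,.1125),(.136,.99))
s=camera('side')[:,:,::-1]
cv2.imwrite('pics/z2.png',cv2.resize(s[150:250,150:280],(780,600)))
E
```

```text
t 2.2 p [0.4134 0.3114 0.1358] tip [0.4136 0.3115 0.1138] F [-0.3 -0.5 -0.3] w 0.0006 q [-0.85  0.18  0.13  1.89 -0.02  1.06  0.71]
tool axes world (cols)
 [[ 0.01   0.147  0.989]
 [ 0.004  0.989 -0.147]
 [-1.     0.006  0.01 ]]
shift units [ 0.93 -0.27 -0.07]
turn units [-0.014  0.012 -0.007]
```

View pics/z2.png

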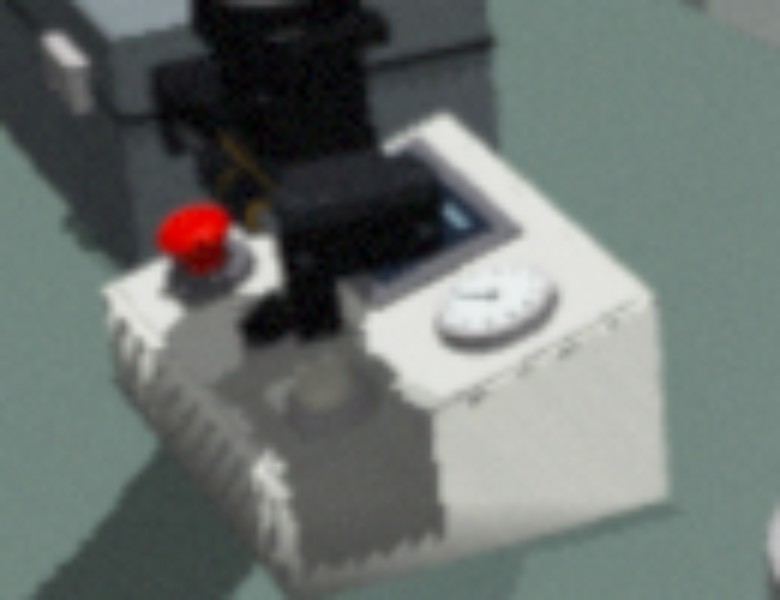

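Emit:
arm_command --targets '[0,0,0,0.4,-0.25,-0.1,0,0,0,0,0,0,0,0,0,0,0,0.2,0,0,0,0,0,0,0.1,0,0,0,0,0,0,0,0,0,0]'

```text
time: 2.67
ee_pos: [0.4124, 0.3078, 0.1236]
eef_rot: [0.056, 0.7, -0.048, 0.711]
ft_force: [-0.2, 0.7, 0.8]
width: 0.0008
```

```bash
python3 -c "
from h import *
to((.411,.305,.1125),(.136,.99))"
```

```text
t 2.67 p [0.4124 0.3078 0.1236] tip [0.4128 0.308  0.1016] F [-0.2  0.7  0.8] w 0.0008 q [-0.85  0.18  0.13  1.92 -0.02  1.02  0.71]
tool axes world (cols)
 [[ 0.017  0.146  0.989]
 [ 0.01   0.989 -0.146]
 [-1.     0.013  0.015]]
shift units [ 0.44 -0.13 -0.05]
turn units [-0.013  0.019 -0.016]
```

Emit:
arm_command --targets '[0,0.02,-0.02,0.3,-0.1,-0.05,0,0,0,0,0.2,0,0,0,0,0,0,0.15,0,0,0]'

```text
time: 2.92
ee_pos: [0.4128, 0.3063, 0.1112]
eef_rot: [0.052, 0.705, -0.053, 0.705]
ft_force: [-21.7, -17.4, 70.3]
width: 0.0006
```

```bash
python3 -c "
from h import *
to((.411,.305,.1075),(.136,.99))"
```

```text
t 2.92 p [0.4128 0.3063 0.1112] tip [0.4128 0.3063 0.0892] F [-21.7 -17.4  70.3] w 0.0006 q [-0.84  0.21  0.13  1.91 -0.03  1.02  0.72]
tool axes world (cols)
 [[ 0.     0.147  0.989]
 [-0.001  0.989 -0.147]
 [-1.    -0.001  0.001]]
shift units [ 0.15 -0.06 -0.06]
turn units [-0.014  0.001  0.001]
```

Emit:
arm_command --targets '[0,0,0,-0.6,0,0,0,0,0,0,-1,0,0,0,0,0,0,-1,0,0,0,0,0,0,0,0,0,0]'

```text
time: 3.25
ee_pos: [0.4126, 0.3061, 0.178]
eef_rot: [0.051, 0.706, -0.054, 0.704]
ft_force: [1.1, 0.5, -0.3]
width: 0.0005
```

```bash
python3 - <<'E'
from h import *
from bench import camera
to((.53,.12,.19),(1,0))
s=camera('side')[:,:,::-1]
cv2.imwrite('pics/z3.png',cv2.resize(s[130:250,150:280],(650,600)))
E
```

```text
t 3.25 p [0.4126 0.3061 0.178 ] tip [0.4125 0.306  0.156 ] F [ 1.1  0.5 -0.3] w 0.0005 q [-0.85  0.14  0.13  1.84 -0.02  1.17  0.71]
tool axes world (cols)
 [[-0.003  0.148  0.989]
 [-0.003  0.989 -0.148]
 [-1.    -0.004 -0.002]]
shift units [-0.47 -6.67  5.74]
turn units [1.811e+00 1.000e-03 6.000e-03]
```

View pics/z3.png

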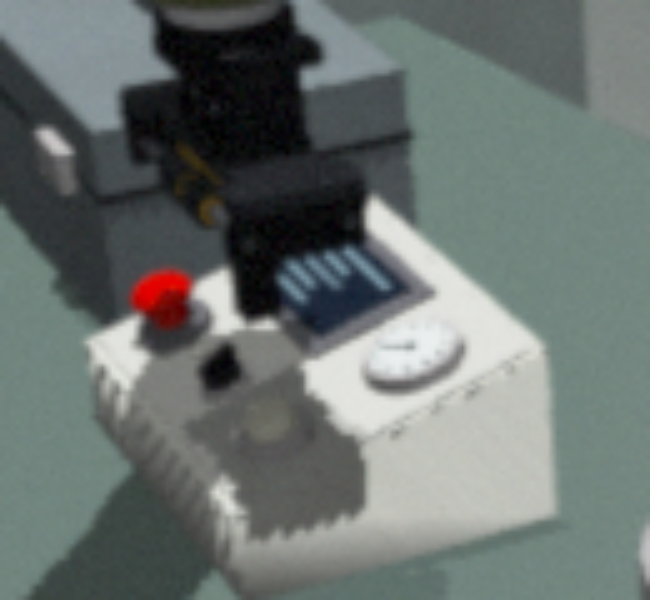

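Emit:
arm_command --targets '[0,0,0,-0.5,-0.85,0.9,0,0,0,0,-0.4,-0.85,0.9,0,0,0,0,0,-0.85,0.9,0,0,0,0,0,-0.85,0.9,0,0,0,0,0,-0.85,0.9,0,0,0,0,0,-0.85,0.9,0,0,0,0,0,-0.85,0.9,0,0,0,0,0,-0.85,0.9,0,0,0,0,0,-0.85,0.9,0,0,0,0,0,-0.85,0.9,0,0,0,0,0,-0.85,0.9,0,0,0,0,0,0,0,0]'

```text
time: 4.3
ee_pos: [0.6269, 0.027, 0.183]
eef_rot: [0.043, 0.713, -0.054, 0.698]
ft_force: [0.5, -0.7, -0.4]
width: 0.0005
```

```bash
python3 -c "
from h import *
to((.676,-.0304,.185),(.148,.989))"
```

```text
t 4.3 p [0.6269 0.027  0.183 ] tip [0.6264 0.0267 0.161 ] F [ 0.5 -0.7 -0.4] w 0.0005 q [-0.4   0.4   0.37  1.53 -0.13  1.26  1.41]
tool axes world (cols)
 [[-0.021  0.138  0.99 ]
 [-0.014  0.99  -0.138]
 [-1.    -0.017 -0.019]]
shift units [-0.09 -2.    2.26]
turn units [ 0.013 -0.024  0.022]
```

Emit:
arm_command --targets '[0,0,0,-0.1,-0.7,0.8,0,0,0,0,-0.1,-0.7,0.8,0,0.01,-0.02,0.02,0,-0.5,0.6,0,0,0,0,0,0,0,0]'

```text
time: 4.63
ee_pos: [0.6752, -0.0317, 0.1796]
eef_rot: [0.051, 0.71, -0.054, 0.701]
ft_force: [-1.2, -0.8, 0.6]
width: 0.0002
```

```bash
python3 -c "
from h import *
to((.676,-.0304,.16),(.148,.989))"
```

```text
t 4.63 p [ 0.6752 -0.0317  0.1796] tip [ 0.6749 -0.0317  0.1576] F [-1.2 -0.8  0.6] w 0.0002 q [-0.29  0.51  0.38  1.4  -0.19  1.28  1.53]
tool axes world (cols)
 [[-0.013  0.147  0.989]
 [-0.003  0.989 -0.147]
 [-1.    -0.005 -0.012]]
shift units [0.78 0.06 0.03]
turn units [ 0.001 -0.016  0.006]
```

Down in gentle steps, and watching for drift.

Emit:
arm_command --targets '[0,-0.02,0.01,0.4,0.05,0,0,0,0,0,0.3,0,0,0,0,0,0,0,0,0,0,0,0,0,0,0,0,0]'

```text
time: 4.97
ee_pos: [0.6735, -0.0316, 0.1557]
eef_rot: [0.053, 0.706, -0.053, 0.704]
ft_force: [0.2, -0.2, -0.1]
width: 0.0002
```

```bash
python3 -c "
from h import *
to((.676,-.0304,.147),(.148,.989))"
```

```text
t 4.97 p [ 0.6735 -0.0316  0.1557] tip [ 0.6735 -0.0316  0.1337] F [ 0.2 -0.2 -0.1] w 0.0002 q [-0.29  0.51  0.38  1.44 -0.19  1.23  1.53]
tool axes world (cols)
 [[-0.004  0.15   0.989]
 [ 0.001  0.989 -0.15 ]
 [-1.     0.001 -0.004]]
shift units [0.35 0.06 0.09]
turn units [-0.002 -0.005 -0.001]
```

Emit:
arm_command --targets '[0,0,0,0.2,0.05,0.1,0,0,0,0,0,0,0,0,0,0,0,0,0,0,0]'

```text
time: 5.22
ee_pos: [0.676, -0.0288, 0.1499]
eef_rot: [0.053, 0.707, -0.052, 0.703]
ft_force: [0.4, -1.1, 0.4]
width: 0.0005
```

```bash
python3 - <<'E'
from h import *
from bench import camera
to((.676,-.0304,.147),(.148,.989))
s=camera('side')[:,:,::-1];t=camera('top')[:,:,::-1]
cv2.imwrite('pics/z4.png',np.hstack([cv2.resize(s[180:290,265:395],(400,340),interpolation=2),cv2.resize(t[180:290,250:380],(400,340))]))
E
```

```text
t 5.22 p [ 0.676  -0.0288  0.1499] tip [ 0.6759 -0.0288  0.1279] F [ 0.4 -1.1  0.4] w 0.0005 q [-0.29  0.53  0.37  1.44 -0.2   1.22  1.53]
tool axes world (cols)
 [[-0.005  0.148  0.989]
 [ 0.002  0.989 -0.148]
 [-1.     0.001 -0.006]]
shift units [ 0.12 -0.06  0.01]
turn units [ 0.001 -0.007 -0.001]
```

View pics/z4.png

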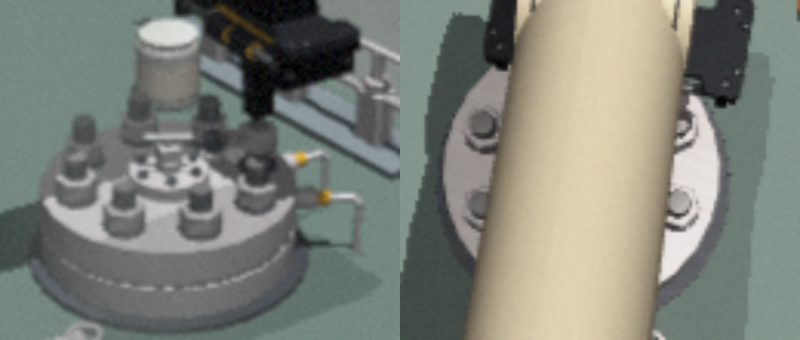

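The side view shows the closed fingertips right above the high nut. I'll go slightly lower, then hold.

Emit:
arm_command --targets '[0,0,0,0.12,-0.05,0,0,0,0,0,0,0,0,0,0,0,0,0,0,0,0,0,0,0,0,0,0,0]'

```text
time: 5.65
ee_pos: [0.6762, -0.03, 0.1476]
eef_rot: [0.053, 0.707, -0.052, 0.704]
ft_force: [-0.3, -0.1, 0.4]
width: 0.0005
```

```bash
python3 -c "
from h import *
to((.676,-.0304,.147),(.148,.989))"
```

```text
t 5.65 p [ 0.6762 -0.03    0.1476] tip [ 0.6761 -0.03    0.1256] F [-0.3 -0.1  0.4] w 0.0005 q [-0.29  0.53  0.37  1.44 -0.2   1.21  1.53]
tool axes world (cols)
 [[-0.004  0.147  0.989]
 [ 0.002  0.989 -0.147]
 [-1.     0.001 -0.004]]
shift units [ 0.02 -0.02 -0.  ]
turn units [ 0.001 -0.005 -0.001]
```

Emit:
arm_command --targets '[0,0,0,0,0,0,0,0,0,0,0,0,0,0,0,0,0,0,0,0,0,0,0,0,0,0,0,0,0,0,0,0,0,0,0,0,0,0,0,0,0,0,0,0,0,0,0,0,0,0,0,0,0,0,0,0,0,0,0,0,0,0,0,0,0,0,0,0,0,0,0,0,0,0,0,0,0,0,0,0,0,0,0,0]'

```text
time: 6.65
ee_pos: [0.6763, -0.0302, 0.148]
eef_rot: [0.053, 0.706, -0.052, 0.704]
ft_force: [-0.7, -0.1, -0.4]
width: -0.0
```

```bash
python3 -c "
from h import *
to((.676,-.0304,.147),(.148,.989))"
```

```text
t 6.65 p [ 0.6763 -0.0302  0.148 ] tip [ 0.6762 -0.0302  0.126 ] F [-0.7 -0.1 -0.4] w -0.0 q [-0.29  0.53  0.37  1.44 -0.2   1.21  1.53]
tool axes world (cols)
 [[-0.003  0.148  0.989]
 [ 0.002  0.989 -0.148]
 [-1.     0.001 -0.004]]
shift units [ 0.04 -0.01 -0.01]
turn units [ 0.001 -0.005 -0.002]
```

Emit:
arm_command --targets '[0,0,0,0.1,0,0,0,0,0,0,0,0,0,0,0,0,0,0,0,0,0,0,0,0,0,0,0,0,0,0,0,0,0,0,0,0,0,0,0,0,0,0,0,0,0,0,0,0,0,0,0,0,0,0,0,0,0,0,0,0,0,0,0,0,0,0,0,0,0,0,0,0,0,0,0,0,0,0,0,0,0,0,0,0]'

```text
time: 7.65
ee_pos: [0.6763, -0.0302, 0.1453]
eef_rot: [0.053, 0.706, -0.052, 0.704]
ft_force: [0.2, 0.2, 0.1]
width: 0.0003
```

Emit:
arm_command --targets '[0,0,0,0,0,0,0,0,0,0,0,0,0,0,0,0,0,0,0,0,0,0,0,0,0,0,0,0,0,0,0,0,0,0,0,0,0,0,0,0,0,0,0,0,0,0,0,0,0,0,0,0,0,0,0,0,0,0,0,0,0,0,0,0,0,0,0,0,0,0,0,0,0,0,0,0,0,0,0,0,0,0,0,0]'

```text
time: 8.65
ee_pos: [0.6763, -0.0302, 0.1453]
eef_rot: [0.053, 0.706, -0.052, 0.704]
ft_force: [-0.6, -0.9, -0.4]
width: 0.0004
```

Emit:
arm_command --targets '[0,0,0,0,0,0,0,0,0,0,0,0,0,0,0,0,0,0,0,0,0,0,0,0,0,0,0,0,0,0,0,0,0,0,0,0,0,0,0,0,0,0,0,0,0,0,0,0,0,0,0,0,0,0,0,0,0,0,0,0,0,0,0,0,0,0,0,0,0,0,0,0,0,0,0,0,0,0,0,0,0,0,0,0]'

```text
time: 9.65
ee_pos: [0.6763, -0.0302, 0.1453]
eef_rot: [0.053, 0.706, -0.052, 0.704]
ft_force: [0.3, -0.0, 0.3]
width: 0.0006
```

```bash
python3 -c "
from h import *
to((.4405,-.3443,.2),(.148,.989))"
```

```text
t 9.65 p [ 0.6763 -0.0302  0.1453] tip [ 0.6762 -0.0302  0.1233] F [ 0.3 -0.   0.3] w 0.0006 q [-0.29  0.53  0.37  1.44 -0.2   1.21  1.53]
tool axes world (cols)
 [[-0.003  0.148  0.989]
 [ 0.002  0.989 -0.148]
 [-1.     0.001 -0.004]]
shift units [ -2.18 -13.82  -7.48]
turn units [ 0.001 -0.005 -0.002]
```

Nut held for 3 s without contact. Next I lift and go over to the middle-sized socket.

Emit:
arm_command --targets '[0,0,0,-0.8,0,0,0,0,0,0,-0.9,0,0,0,0,0,0,-0.9,-0.4,-0.2,0,0,0,0,-0.1,-0.9,-0.5,0,0,0,0,-0.1,-0.9,-0.5,0,0,0,0,-0.1,-0.9,-0.5,0,0,0,0,-0.1,-0.9,-0.5,0,0,0,0,0,-0.9,-0.5,0,0,0,0,0,-0.9,-0.5,0,0,0,0,0,-0.9,-0.5,0,0,0,0,0,-0.9,-0.5,0,0,0,0,0,0,0,0]'

```text
time: 10.65
ee_pos: [0.5392, -0.2084, 0.2237]
eef_rot: [0.052, 0.706, -0.05, 0.704]
ft_force: [-0.2, -0.6, -0.1]
width: 0.0005
```

```bash
python3 -c "
from h import *
to((.4405,-.3443,.17),(.148,.989))"
```

```text
t 10.65 p [ 0.5392 -0.2084  0.2237] tip [ 0.5392 -0.2084  0.2017] F [-0.2 -0.6 -0.1] w 0.0005 q [-0.11  0.25  0.48  1.64 -0.12  1.28  1.82]
tool axes world (cols)
 [[-0.002  0.143  0.99 ]
 [ 0.002  0.99  -0.143]
 [-1.     0.002 -0.003]]
shift units [ 2.15 -5.95 -3.12]
turn units [ 0.006 -0.003 -0.002]
```

Emit:
arm_command --targets '[0,0,0,0,-0.9,-0.45,0,0,0,0,0,-0.9,-0.45,0,0,0,0,0,-0.9,-0.45,0,0,0,0,0,-0.9,-0.45,0,0,0,0,0,-0.9,-0.45,0,0,0,0,0,-0.9,-0.5,0,0,0,0,0,-0.4,-0.3,0,0,0,0,0,0,0,0]'

```text
time: 11.32
ee_pos: [0.4385, -0.3466, 0.2246]
eef_rot: [0.052, 0.705, -0.05, 0.705]
ft_force: [-0.1, -0.3, -0.5]
width: 0.0004
```

```bash
python3 -c "
from h import *
to((.4405,-.3443,.11),(.148,.989))"
```

```text
t 11.32 p [ 0.4385 -0.3466  0.2246] tip [ 0.4385 -0.3465  0.2026] F [-0.1 -0.3 -0.5] w 0.0004 q [ 0.09  0.21  0.58  1.69 -0.12  1.27  2.12]
tool axes world (cols)
 [[ 0.001  0.144  0.99 ]
 [ 0.003  0.99  -0.144]
 [-1.     0.003  0.   ]]
shift units [4.59 0.09 0.07]
turn units [ 0.005  0.001 -0.003]
```

Emit:
arm_command --targets '[0,0,0,0.8,0.1,0.1,0,0,0,0,0.8,0,0,0,0,0,0,0.8,0,0,0,0,0,0,0.8,0,0,0,0,0,0,0.6,0,0,0,0,0,0,0.2,0,0,0,0,0,0,0,0,0,0]'

```text
time: 11.9
ee_pos: [0.4494, -0.3366, 0.122]
eef_rot: [0.051, 0.703, -0.047, 0.708]
ft_force: [-0.1, 0.2, 0.9]
width: 0.0004
```

```bash
python3 -c "
from h import *
to((.4405,-.3443,.08),(.148,.989))"
```

```text
t 11.9 p [ 0.4494 -0.3366  0.122 ] tip [ 0.4496 -0.3365  0.1   ] F [-0.1  0.2  0.9] w 0.0004 q [ 0.1   0.32  0.55  1.81 -0.2   1.07  2.16]
tool axes world (cols)
 [[ 0.007  0.138  0.99 ]
 [ 0.005  0.99  -0.138]
 [-1.     0.005  0.006]]
shift units [ 1.68 -0.36 -0.32]
turn units [ 0.013  0.008 -0.007]
```

Emit:
arm_command --targets '[0.01,0.01,-0.01,0.3,-0.35,-0.3,0,0,0,0,0.4,0,0,0,0,0,0,0.3,0,0,0,0,0,0,0,0,0,0,0,0,0,0,0,0,0]'

```text
time: 12.32
ee_pos: [0.4425, -0.3441, 0.0968]
eef_rot: [0.05, 0.705, -0.053, 0.705]
ft_force: [-0.6, 0.3, -0.7]
width: 0.0002
```

```bash
python3 - <<'E'
from h import *
from bench import camera
to((.4405,-.3443,.082),(.148,.989))
s=camera('side')[:,:,::-1];t=camera('top')[:,:,::-1]
cv2.imwrite('pics/z5.png',np.hstack([cv2.resize(s[270:375,325:475],(400,280),interpolation=2),cv2.resize(t[210:330,390:510],(400,280))]))
cv2.imwrite('pics/side5.png',s)
E
```

```text
t 12.32 p [ 0.4425 -0.3441  0.0968] tip [ 0.4425 -0.3442  0.0748] F [-0.6  0.3 -0.7] w 0.0002 q [ 0.12  0.35  0.55  1.83 -0.21  1.02  2.17]
tool axes world (cols)
 [[-0.     0.145  0.989]
 [-0.004  0.989 -0.145]
 [-1.    -0.004  0.   ]]
shift units [ 0.59 -0.02 -0.08]
turn units [0.004 0.001 0.005]
```

View pics/z5.png

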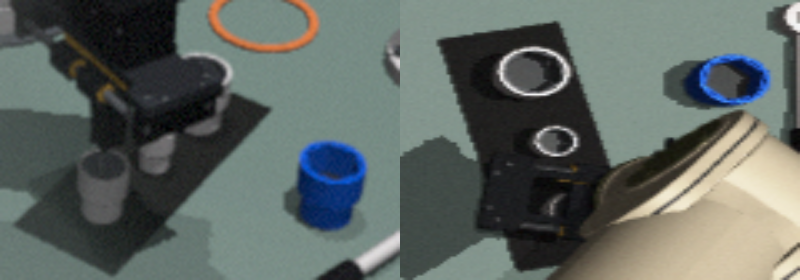

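View pics/side5.png

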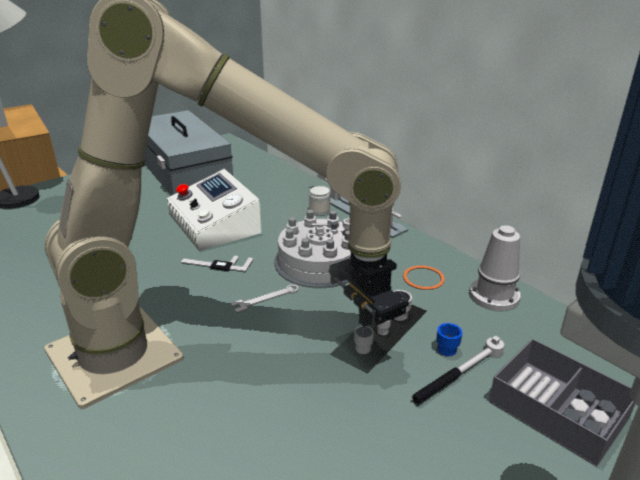

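Fingertips are above the near, middle-sized socket; all other things look undisturbed. Last descent.

Emit:
arm_command --targets '[0,0,0,0.3,0,-0.1,0,0,0,0,0.1,0,0,0,0,0,0,0,0,0,0,0,0,0,0,0,0,0]'

```text
time: 12.75
ee_pos: [0.4403, -0.3441, 0.087]
eef_rot: [0.05, 0.704, -0.053, 0.706]
ft_force: [-0.5, 0.7, 0.5]
width: 0.0007
```

```bash
python3 -c "
from h import *
to((.4405,-.3443,.0815),(.148,.989))"
```

```text
t 12.75 p [ 0.4403 -0.3441  0.087 ] tip [ 0.4403 -0.3442  0.065 ] F [-0.5  0.7  0.5] w 0.0007 q [ 0.12  0.36  0.54  1.84 -0.22  0.99  2.18]
tool axes world (cols)
 [[ 0.002  0.145  0.989]
 [-0.004  0.989 -0.145]
 [-1.    -0.004  0.002]]
shift units [ 0.22 -0.01  0.01]
turn units [0.004 0.003 0.005]
```

Emit:
arm_command --targets '[0,0,0,0.2,0,0,0,0,0,0,0,0,0,0,0,0,0,0,0,0,0,0,0,0,0,0,0,0,0,0,0,0,0,0,0,0,0,0,0,0,0,0,0,0,0,0,0,0,0,0,0,0,0,0,0,0,0,0,0,0,0,0,0,0,0,0,0,0,0,0,0,0,0,0,0,0,0,0,0,0,0,0,0,0]'

```text
time: 13.75
ee_pos: [0.4407, -0.3443, 0.082]
eef_rot: [0.05, 0.704, -0.053, 0.706]
ft_force: [-0.5, -0.5, 0.1]
width: 0.0006
```

Emit:
arm_command --targets '[0,0,0,0,0,0,0,0,0,0,0,0,0,0,0,0,0,0,0,0,0,0,0,0,0,0,0,0,0,0,0,0,0,0,0,0,0,0,0,0,0,0,0,0,0,0,0,0,0,0,0,0,0,0,0,0,0,0,0,0,0,0,0,0,0,0,0,0,0,0,0,0,0,0,0,0,0,0,0,0,0,0,0,0]'

```text
time: 14.75
ee_pos: [0.4407, -0.3443, 0.082]
eef_rot: [0.05, 0.704, -0.053, 0.706]
ft_force: [0.1, 0.3, -1.0]
width: 0.0006
```

Emit:
arm_command --targets '[0,0,0,0,0,0,0,0,0,0,0,0,0,0,0,0,0,0,0,0,0,0,0,0,0,0,0,0,0,0,0,0,0,0,0,0,0,0,0,0,0,0,0,0,0,0,0,0,0,0,0,0,0,0,0,0,0,0,0,0,0,0,0,0,0,0,0,0,0,0,0,0,0,0,0,0,0,0,0,0,0,0,0,0]'

```text
time: 15.75
ee_pos: [0.4407, -0.3443, 0.082]
eef_rot: [0.05, 0.704, -0.053, 0.706]
ft_force: [0.3, 1.3, -0.0]
width: 0.0007
```

```bash
python3 - <<'E'
from h import *
from bench import camera
to((.4405,-.3443,.0815),(.148,.989))
s=camera('side')[:,:,::-1]
cv2.imwrite('pics/z6.png',cv2.resize(s[140:380,150:475],(780,576),interpolation=2))
E
```

```text
t 15.75 p [ 0.4407 -0.3443  0.082 ] tip [ 0.4408 -0.3444  0.06  ] F [ 0.3  1.3 -0. ] w 0.0007 q [ 0.13  0.37  0.54  1.85 -0.22  0.98  2.18]
tool axes world (cols)
 [[ 0.003  0.145  0.989]
 [-0.005  0.989 -0.145]
 [-1.    -0.004  0.003]]
shift units [ 0.02 -0.   -0.01]
turn units [0.004 0.004 0.005]
```

View pics/z6.png

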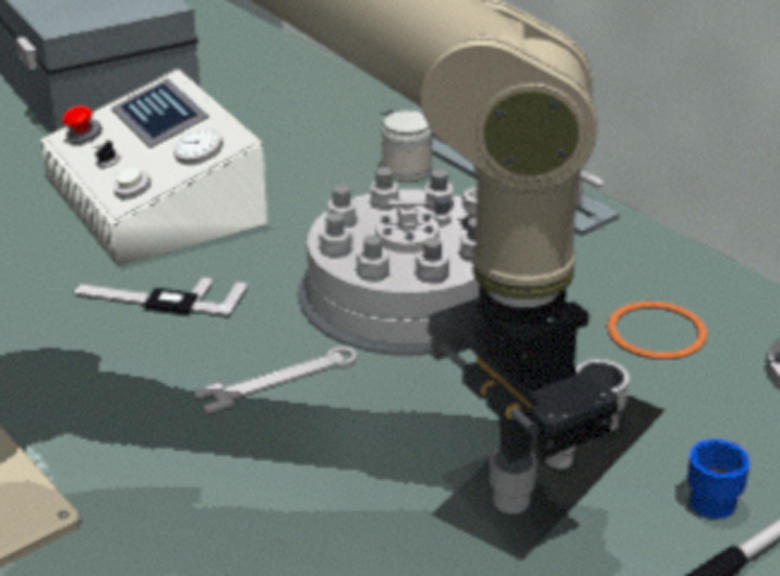

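The fingertips are just over the socket_32 mouth and the call button stands out again.

```bash
python3 -c "
from bench import *
print(close_job())"
```

```text
the job is handed in; nothing more can be done
None
```

I pressed the call button and let it go, pointed at the high nut, then at the 32 mm socket, and handed the job in at about 16 s, still pointing there. `close_job()` gives no verdict, so these are my own last checks:

- **Call button:** I pressed it straight down with the closed fingers until it bottomed out. The wrist force peaked at a measured 73–76 N. That is far more than the 5 N spring needed, though under the 120 N limit. I had no direct reading of the button's travel. The last picture shows it standing out again.
- **Loose nut:** It is the one at about (0.676, −0.030), on the side away from the robot. The fingertips held for 3 s at z = 0.126–0.123 m, at most 1 mm off its centre. That is about 7 mm above the nut top and 5 mm above the stud end for the last 3 s, with only sensor noise on the force reading.
- **32 mm socket:** It is the one nearest the robot on the mat, middle-sized of the three, at (0.4405, −0.344). The fingertips held at z = 0.060 m, 7 mm above its top, for 3 s up to hand-in, again with no contact force.
- **Accuracy:** The top and side views agreed to about 2 mm on the socket and the button, and 0.5 mm on the nut. My first triangulated height for the button was about 4 mm lower than the console's geometry gave, and contact came at the higher value, hence the harder press.
- **Everything else:** Everything else visible in the last side picture looked undisturbed. The arm hid part of the autoclave and mat there.

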